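Pack the film-sampling kit into its foam insert

ROBOT

A 6-joint arm with a two-finger parallel gripper is mounted at the origin on the work surface. World frame = base frame: x ahead of the robot, y to its left, z up, the work surface at z = 0. Lengths are in m, angles in rad, forces in N, time in s.
With the tool pointing down it reaches from about 0.35 to 0.775 m from the base axis. Payload 7.3 kg.
Tool frame: the origin (TCP) lies at the very end of the fingers, on their centre line; the grasp point (between the pads) lies robot.pinch_z behind it (robot.pinch_z is the distance from the TCP to the grasp point, in m); y points along the fingers, z is the direction in which the jaws open and shut, and the axes are right-handed (so a half turn about y gives the same grasp; the last joint's range is limited). The gripper opens to 92 mm and grips with 3 to 60 N. Pads are 19 mm wide; open, the fingers measure 130 mm over their backs; the gripper's body (75 mm by 190 mm) begins 47 mm behind the grasp point.
Start: joints at [-1.346, 0.342, 1.524, -0, 1.275, -0.146], TCP at [0.19, -0.489, 0.227] pointing down, gripper open.
Joint ranges: [-2.53, 2.53], [-0.77, 2.02], [0.04, 2.7], [-1, 4.14], [0.28, 2.66], [-3.11, 3.11]. Speed limits (rad/s): [2.57, 2.57, 3.14, 3.14, 3.14, 3.14].

INTERFACE

Orientations are given as [roll, pitch, yaw] about the fixed x, y, z axes, in that order (R = Rz(yaw) Ry(pitch) Rx(roll)).
In Python, from cell import status, viewer, robot gives the robot as it stands. The module is installed in compiled form; this text tells all that it offers.
- The arm moves only by the shell command python3 -m pendant 'ROWS' [FORCE]. ROWS is JSON, a list that holds one entry, the list of rows, each a list of 7 numbers: the shift along the tool's x, y, z in cm, then the turn, a rotation vector about the tool's x, y, z in rad, then the finger opening in cm, from 0 to 9.18. A call has 1 to 20 rows; each row is the pose to reach, as a shift and turn from the pose commanded when the call began, along the tool's axes at that moment; what a row does not reach only later rows make up. A row lasts 1/10 s, in which the tool goes at most 50 mm and 8.59 degrees, less where a joint would pass 70% of its speed; a pose out of reach is approached as far as the arm can. A call with a gripper value outside its range is refused whole. The fingers move at their own pace and stop on an object; FORCE is the grip in N (left out, the last holds). Time passes only in rows, so rows that repeat a pose let the fingers close. It gives the time, the measured TCP pose, the force and the opening at its end, in the units of the state.
- status.observe(): the state, without advancing time (a new reading comes with each control period).
- viewer.read_camera(name): name is "side" or "top" or "wrist"; returns a dict with "image" (420x560x3 uint8, red, green, blue), "range_z" (420x560 float32, m along the optical axis (not along the pixel's ray), 0 where there is no reading), "fx", "fy", "cx", "cy" (pixels), "distortion" ([k1, k2, p1, p2, k3] as OpenCV has them; the pictures are not rectified), "camera_from_world" (4x4, takes a point from world to camera coordinates). Camera axes: x right, y up, looking along -z (the intrinsics and any distortion apply to the point x, -y, -z); pixel columns grow to the right and rows downward; lengths in m; the calibration is good to about 2 mm. A picture is of the moment at which its call begins.
- robot.hand_in(): hands the job in, once; it reports no verdict.
The state is a dict: "time": time; "qpos": joint angles; "qvel": joint speeds; "joint_efforts": joint torques, N m; "tool_pos": TCP position; "tool_rot": TCP orientation; "contact_force": force on the tool from outside, world axes, zero at the start; "torque": the same for the moment, N m; "opening": finger opening in m.
Only numpy, scipy, OpenCV 4.12 (cv2) and the standard library are available. Lean on these libraries where they do the work, as an engineer would, in place of code of your own. Each camera call takes 0.05 s, during which the arm holds its last target. There are 200 camera calls.

TASK

Pack the film-sampling kit away: put the L-shaped square and the round-headed punch, right side up, into their matching recesses in the foam insert, then press all three tools, including the caliper that is standing proud in its recess, fully home and level on the recess floors. Leave the jar, beaker, dishes and bottle where they stand.

Things in the scene. Friction and masses are not known exactly. Their poses are not given: they have to be found in the camera images.
- foam: Fixed foam insert, dark with a paler recess floor, 190 (x) x 270 (y) x 42 mm high, in a 30 mm high aluminium rim. Origin: centre of its underside, on the table. Its top has three recesses 22 mm deep, each the outline of one tool with 2.5 mm clearance a side. A tool pressed home stands 2 mm above the foam; merely laid in, on the tabs, 12 mm above it.
- caliper_mid (a point): Steel caliper, 24 mm thick: beam x -75 to 75, y -11 to 11 mm, two jaws on the -y side (x -75 to -55 and x -46 to -20, both to y -40). Starts in the mouth of its own recess, right way round, held 10 mm too high by the tabs. Point: beam centre, half-way up; z up.
- caliper_home (a point): Where point caliper_mid lies, with the same axes, once the caliper is fully home: 10 mm below the foam's top. Under it are 16 mm square dark foam tabs at x, y = (-36, -13) and (50, 0) mm in these axes, tops 12 mm below the foam's top; each yields straight down under about 5 N (more if pressed fast), by up to 10 mm, and stays down. Pressing moves mostly the end pressed, with up to 20 N: press over each tab.
- punch_mid (a point): Steel film punch like a table-tennis bat, 150 mm long, 24 mm thick: disc head 60 mm across centred at x = -45 mm, handle 24 mm wide from there to x = 75. Lies flat on the table, any yaw, left or right of the foam. Balances at x = -12; grasp across the handle at x = 5. Bottom edges chamfered. 130 to 250 g. Point: mid-length, half-way up; z up.
- punch_home (a point): Where point punch_mid lies, with the same axes, once the punch is fully home: 10 mm below the foam's top. Under it are 16 mm square dark foam tabs at x, y = (-48, 0) and (52, 0) mm in these axes, tops 12 mm below the foam's top; each yields straight down under about 5 N (more if pressed fast), by up to 10 mm, and stays down. Pressing moves mostly the end pressed, with up to 20 N: press over each tab.
- square_mid (a point): Steel L-shaped square, 24 mm thick: long arm x -45 to 45, y -12 to 12 mm; short arm x -45 to -21, y -12 to -63. Starts flat on top of the foam, across the punch's empty recess. Grasp across the long arm at x = -6. Bottom edges chamfered. 110 to 230 g. Point: centre of the long arm, half-way up; z up.
- square_home (a point): Where point square_mid lies, with the same axes, once the square is fully home: 10 mm below the foam's top. Under it are 16 mm square dark foam tabs at x, y = (-31, 0), (31, 0) and (-33, -48) mm in these axes, tops 12 mm below the foam's top; each yields straight down under about 5 N (more if pressed fast), by up to 10 mm, and stays down. Pressing moves mostly the end pressed, with up to 20 N: press over each tab.
- jar: Bystander: amber screw-top jar, 72 mm across, 125 mm high, on the table on the side of the foam away from the punch; origin under its centre.
- beaker: Bystander: glass beaker, 68 mm across, 85 mm high, on the left; origin under its centre.
- dishes: Bystander: stack of two glass dishes, 90 mm across, 29 mm high, on the right; origin under its centre.
- flask: Bystander: white bottle, 56 mm across, 150 mm high, on the near left; origin under its centre.
Mind the look-alikes: they are no part of the job. Leave any pink or purple look-alike of the part that bears square_mid alone.

How it is judged:
By the outcome, as a careful person would: the job done as asked, in the order asked, and still so for the second after the job is handed in, with the robot touching nothing.
It also fails if it takes over 72 s, if anything falls off the work surface, if the arm or the gripper's body presses on something with over 40 N, if the wrist force passes 120 N, or if a joint passes its speed limit or range.

## Working session

There is one attempt and no reset: what is moved stays moved. The work goes in short steps, Python scripts to look and compute and a shell command to move; the robot and the scene stay as the last step left them, time stands still between calls to the robot, and variables do not carry over. Pictures are saved under pics/ and viewed, about 8 in all and at most 12, crops included, and the job is handed in when it is done.

```bash
mkdir -p pics; ls; python3 - <<'E'
from cell import status, viewer, robot
import cv2,numpy as np
print(robot.pinch_z, status.observe())
for n in ["top","side"]:
    c=viewer.read_camera(n); np.savez(f"{n}0.npz",**c)
    cv2.imwrite(f"pics/{n}0.png",c["image"][:,:,::-1])
    print(n,c["fx"],c["fy"],c["cx"],c["cy"],c["distortion"],np.round(c["camera_from_world"],4).tolist(), (c["range_z"]>0).mean())
E
```

```text
pics
0.0188 {'time': 0.0, 'qpos': array([-1.34600299e+00,  3.42726564e-01,  1.52506548e+00, -8.01537209e-06,
        1.27536674e+00, -1.46041977e-01]), 'qvel': array([-0.00054358,  0.00156305,  0.0007321 ,  0.00067714,  0.00026548,
        0.00027717]), 'joint_efforts': array([-2.85335656e-03, -4.31245780e+01, -2.44226468e+01,  7.14635476e-02,
        5.58848656e-02, -9.45582701e-05]), 'tool_pos': array([ 0.19016005, -0.48889951,  0.22602605]), 'tool_rot': array([-1.57234690e+00,  2.20325953e-04, -2.77075517e+00]), 'contact_force': array([ 0.35243178,  0.38456715, -0.15236534]), 'torque': array([-0.00728149, -0.06900486, -0.00193388]), 'opening': 0.09180578042100307}
top 522.9277196146415 522.9277196146415 277.8947812548016 214.12108640418148 [0.0416952 0.        0.        0.        0.       ] [[-0.0039, -0.9999, 0.0115, 0.0017], [0.9982, -0.0032, 0.0605, -0.5147], [-0.0605, 0.0117, 0.9981, -1.6597], [0.0, 0.0, 0.0, 1.0]] 0.9961607142857143
side 436.75200267448946 436.75200267448946 285.6215396904263 214.39687198281044 [-0.10429205  0.          0.          0.          0.        ] [[-0.6754, -0.7373, 0.0124, 0.3634], [0.4829, -0.4295, 0.7631, -0.2768], [-0.5573, 0.5214, 0.6462, -0.908], [0.0, 0.0, 0.0, 1.0]] 0.9958673469387755
```

View pics/top0.png

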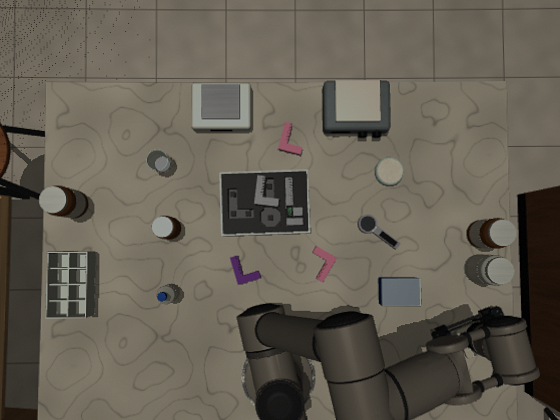

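```bash
cat > h.py <<'E'
import numpy as np, cv2
def px2w(c,uv,z):
    """pixels (N,2) -> world points on plane z"""
    K=np.array([[c["fx"],0,c["cx"]],[0,c["fy"],c["cy"]],[0,0,1]],float)
    p=cv2.undistortPoints(np.float64(uv).reshape(-1,1,2),K,np.float64(c["distortion"])).reshape(-1,2)
    T=c["camera_from_world"];R=T[:3,:3];o=-R.T@T[:3,3]
    d=np.c_[p[:,0],-p[:,1],-np.ones(len(p))]@R
    return o+d*((z-o[2])/d[:,2])[:,None]
def w2px(c,P):
    T=c["camera_from_world"];q=np.atleast_2d(P)@T[:3,:3].T+T[:3,3]
    K=np.array([[c["fx"],0,c["cx"]],[0,c["fy"],c["cy"]],[0,0,1]],float)
    return cv2.projectPoints(q*[1,-1,-1],np.zeros(3),np.zeros(3),K,np.float64(c["distortion"]))[0].reshape(-1,2)
def ortho(c,x0,x1,y0,y1,z,s):
    """rectified top-down view on plane z: col = (y1-y)/s, row = (x1-x)/s"""
    X,Y=np.meshgrid(np.arange(x1,x0,-s),np.arange(y1,y0,-s),indexing='ij')
    uv=w2px(c,np.c_[X.ravel(),Y.ravel(),np.full(X.size,z)]).astype(np.float32)
    return cv2.remap(c["image"],uv[:,0].reshape(X.shape),uv[:,1].reshape(X.shape),cv2.INTER_CUBIC)
E
python3 - <<'E'
import numpy as np,cv2
from h import *
a=dict(np.load("top0.npz")); 
print(px2w(a,[[265,203],[378,230],[367,224],[395,246]],0.03).round(3))
# foam region crop 6x
im=a["image"][160:262,205:320]
im=cv2.convertScaleAbs(im,alpha=1.6)
cv2.imwrite("pics/crop1.png",cv2.resize(im,None,fx=5.8,fy=5.8,interpolation=cv2.INTER_CUBIC)[:,:,::-1])
E
```

```text
[[ 0.549  0.041  0.03 ]
 [ 0.462 -0.317  0.03 ]
 [ 0.482 -0.283  0.03 ]
 [ 0.412 -0.37   0.03 ]]
```

View pics/crop1.png

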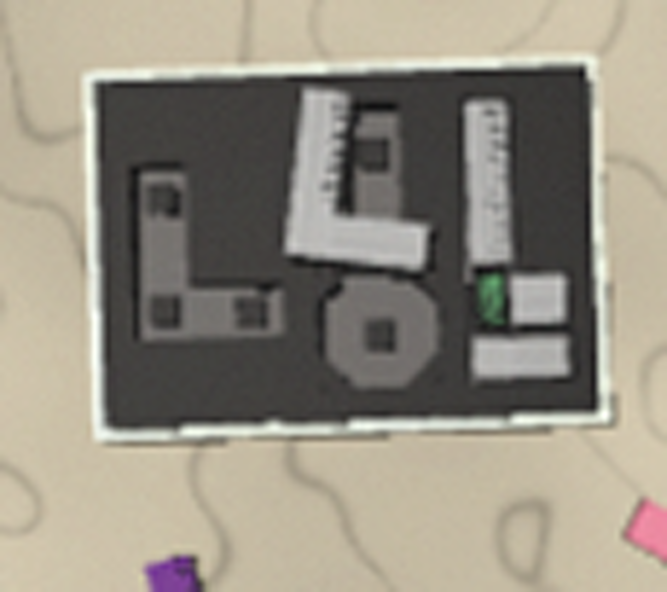

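View pics/side0.png

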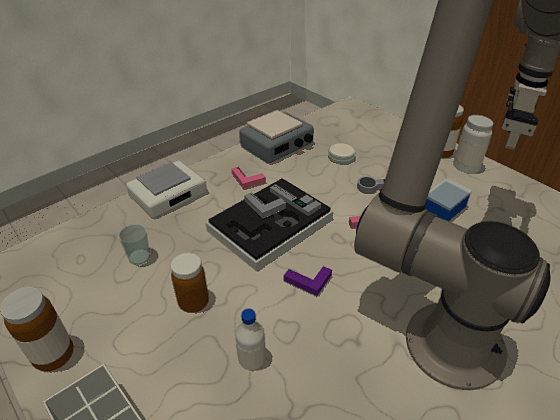

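The foam insert sits upright in the top view, with crop corners near (92,75), (592,62), (605,420) and (100,437). All three recesses have their +x up. The square lies across the punch recess, with its corner at (290,255) and its long arm pointing up. The caliper is at (490,185) and the punch is at full-image (378,230). Next I'll measure these from the top view.

```bash
python3 - <<'E'
import numpy as np,cv2
from h import *
a=dict(np.load("top0.npz"))
s=0.0005
def show(name,x0,x1,y0,y1,z):
    im=ortho(a,x0,x1,y0,y1,z,s); return im
def world(p,x1,y1): return np.array([x1-p[1]*s,y1-p[0]*s])
# foam top
x0,x1,y0,y1=.42,.68,-.13,.22
im=show("f",x0,x1,y0,y1,.042); g=im.max(2).astype(int); sat=g-im.min(2)
m=((g<100)&(sat<18)).astype(np.uint8)
m=cv2.morphologyEx(m,cv2.MORPH_CLOSE,np.ones((41,41)));m=cv2.morphologyEx(m,cv2.MORPH_OPEN,np.ones((41,41)))
c=max(cv2.findContours(m,0,1)[0],key=cv2.contourArea);r=cv2.minAreaRect(c);b=cv2.boxPoints(r)
fc=world(r[0],x1,y1);print("foam",fc,np.array(r[1])*s,r[2],[world(p,x1,y1).round(4).tolist() for p in b])
# tools on foam, plane z=.066 for square, .054 caliper
for nm,z in (("square",.066),("caliper",.054)):
    im=show("f",x0,x1,y0,y1,z);g=im.max(2).astype(int);sat=g-im.min(2)
    m=((g>125)&(sat<18)).astype(np.uint8)
    m=cv2.morphologyEx(m,cv2.MORPH_OPEN,np.ones((7,7)))
    m=cv2.morphologyEx(m,cv2.MORPH_CLOSE,np.ones((9,9)))
    for c in cv2.findContours(m,0,1)[0]:
        A=cv2.contourArea(c)*s*s
        if 2e-4<A<6e-3:
            r=cv2.minAreaRect(c);ap=cv2.approxPolyDP(c,8,True)[:,0]
            print(nm,A,world(r[0],x1,y1).round(4),np.array(r[1])*s,r[2],[world(p,x1,y1).round(4).tolist() for p in ap])
# punch
x0,x1,y0,y1=.36,.53,-.43,-.23
im=show("p",x0,x1,y0,y1,.024);cv2.imwrite("pics/p.png",im[:,:,::-1])
g=im.max(2).astype(int);sat=g-im.min(2)
print("bg",im[20,20],"mid",im[170,160])
m=((sat<18)).astype(np.uint8);m=cv2.morphologyEx(m,cv2.MORPH_OPEN,np.ones((15,15)))
c=max(cv2.findContours(m,0,1)[0],key=cv2.contourArea);r=cv2.minAreaRect(c)
print("punch",cv2.contourArea(c)*s*s,world(r[0],x1,y1),np.array(r[1])*s,r[2],[world(p,x1,y1).round(4).tolist() for p in cv2.boxPoints(r)])
E
```

```text
foam [0.54699695 0.04210706] [0.20108937 0.27147491] 88.36341857910156 [[0.6435999870300293, 0.18070000410079956], [0.6514000296592712, -0.09070000052452087], [0.4503999948501587, -0.09640000015497208], [0.4426000118255615, 0.17489999532699585]]
square 0.0002165 [0.4509 0.1005] [0.00510946 0.0601007 ] 88.06941223144531 [[0.4525, 0.0705], [0.4485, 0.1305]]
square 0.000202 [0.4532 0.0118] [0.0045 0.0575] 90.0 [[0.4545, 0.0405], [0.4525, -0.017]]
square 0.0003815 [ 0.4671 -0.0825] [0.03623192 0.06965091] 45.31309127807617 [[0.503, -0.096], [0.4585, -0.091], [0.454, -0.0465], [0.4555, -0.0965]]
square 0.0003635 [ 0.571 -0.093] [0.08511015 0.00628381] 87.79740142822266 [[0.6135, -0.091], [0.5285, -0.0955]]
square 0.002302625 [0.5499 0.043 ] [0.20033542 0.27920392] 88.16226196289062 [[0.6515, -0.093], [0.643, 0.1845], [0.4465, 0.1775], [0.4465, 0.1625], [0.4545, 0.174], [0.64, 0.1775], [0.649, -0.085], [0.6395, -0.0935]]
caliper 0.00038300000000000004 [ 0.4675 -0.0832] [0.03640617 0.07000713] 45.62275314331055 [[0.5035, -0.097], [0.459, -0.092], [0.4545, -0.047], [0.4555, -0.097]]
caliper 0.00028925 [ 0.551  -0.0947] [0.06715929 0.00612425] 87.35746002197266 [[0.5845, -0.0915], [0.5175, -0.0965]]
caliper 0.002323375 [0.5515 0.0431] [0.20126472 0.28216153] 87.91201782226562 [[0.6535, -0.094], [0.645, 0.1855], [0.4465, 0.1785], [0.45, 0.16], [0.4545, 0.175], [0.6415, 0.179], [0.651, -0.0795], [0.641, -0.0945]]
bg [126 119 104] mid [102  96  84]
punch 0.0058685000000000005 [ 0.45119443 -0.31505724] [0.15407744 0.06498863] 45.698692321777344 [[0.483599990606308, -0.23800000548362732], [0.5289999842643738, -0.28450000286102295], [0.4187999963760376, -0.3921000063419342], [0.3734000027179718, -0.3456000089645386]]
```

View pics/p.png

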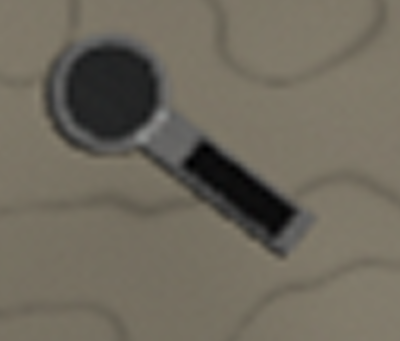

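The punch's disc centre is near (110,93) and its handle end near (303,228) in this 0.5 mm/px view. That puts the disc at about (0.4835, -0.285) with yaw about -125°. I'll move the wrist camera over the foam.

```bash
python3 -m pendant '[[[-53.6,-3,-35.9,0,0.343,0,9.18],[-53.6,-3,-35.9,0,0.343,0,9.18],[-53.6,-3,-35.9,0,0.343,0,9.18],[-53.6,-3,-35.9,0,0.343,0,9.18],[-53.6,-3,-35.9,0,0.343,0,9.18],[-53.6,-3,-35.9,0,0.343,0,9.18],[-53.6,-3,-35.9,0,0.343,0,9.18],[-53.6,-3,-35.9,0,0.343,0,9.18],[-53.6,-3,-35.9,0,0.343,0,9.18],[-53.6,-3,-35.9,0,0.343,0,9.18],[-53.6,-3,-35.9,0,0.343,0,9.18],[-53.6,-3,-35.9,0,0.343,0,9.18],[-53.6,-3,-35.9,0,0.343,0,9.18],[-53.6,-3,-35.9,0,0.343,0,9.18],[-53.6,-3,-35.9,0,0.343,0,9.18],[-53.6,-3,-35.9,0,0.343,0,9.18],[-53.6,-3,-35.9,0,0.343,0,9.18],[-53.6,-3,-35.9,0,0.343,0,9.18]]]'
python3 - <<'E'
from cell import status, viewer
import cv2,numpy as np
c=viewer.read_camera("wrist"); s=status.observe(); np.savez("w1.npz",**c)
print(s["time"],s["tool_pos"],s["tool_rot"],s["qpos"])
T=c["camera_from_world"];print("cam",-T[:3,:3].T@T[:3,3],T[:3,:3].round(3).tolist(),c["fx"],c["cx"],c["cy"],c["distortion"])
cv2.imwrite("pics/w1.png",c["image"][:,:,::-1])
E
```

```text
time: 1.9
tool_pos: [0.5594, 0.0383, 0.257]
tool_rot: [-1.571, 0.0, -3.116]
contact_force: [-0.8, 0.3, 0.4]
opening: 0.0916
1.95 [0.55945997 0.03846748 0.25697701] [-1.57063279e+00  2.88942596e-04 -3.11549585e+00] [-6.79357330e-02  3.87356055e-01  1.37119959e+00 -1.38118592e-04
  1.38273398e+00  1.47678961e+00]
cam [0.63367177 0.04012476 0.41520002] [[0.025, -1.0, -0.001], [0.96, 0.024, -0.278], [0.278, 0.006, 0.96]] 346.88497004359414 279.3478123635082 217.95555639524787 [0.00729036 0.         0.         0.         0.        ]
```

View pics/w1.png

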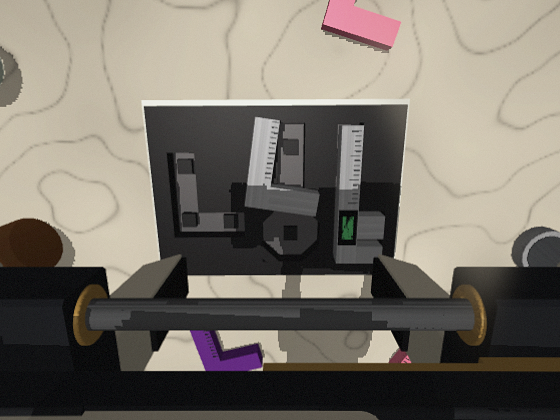

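The wrist view shows the whole foam, from about (143,102) to (408,275). The square's long arm runs from (265,120) to (255,205), with the square's recess on the left and the punch recess and caliper on the right. I'll rectify this view and take a close reading.

```bash
python3 - <<'E'
import numpy as np,cv2
from h import *
a=dict(np.load("w1.npz"))
im=ortho(a,.447,.647,-.1,.185,.042,.0004)
im=np.clip(255*(im/255.)**.6,0,255).astype(np.uint8)
im=np.ascontiguousarray(im)
for k in range(0,im.shape[1],125): cv2.line(im,(k,0),(k,6),(255,0,0),1)   # 50 mm ticks
for k in range(0,im.shape[0],125): cv2.line(im,(0,k),(6,k),(255,0,0),1)
print(im.shape);cv2.imwrite("pics/o1.png",im[:,:,::-1])
E
```

```text
(500, 713, 3)
```

View pics/o1.png

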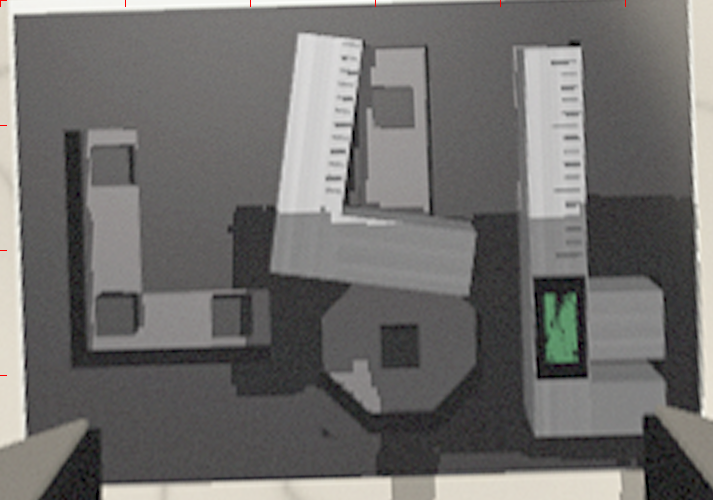

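The rectified view (0.4 mm/px) shows the following, all in picture pixels:
- **Square recess opening:** corner (72,366), top edge at row 130, right end at column 270.
- **Square top corners:** (299,33), (363,41), (271,272), (469,296) and (476,228).
- **Punch tabs:** near (394,107) and (400,345).

I'll fit poses to these.

```bash
cat >> h.py <<'E'
def opx(c,px,z,x1=.647,y1=.185,s=.0004,zo=.042):
    """ortho-picture pixels (plane zo) -> world xy on plane z"""
    px=np.float64(px);P=np.c_[x1-px[:,1]*s,y1-px[:,0]*s,np.full(len(px),zo)]
    return px2w(c,w2px(c,P),z)[:,:2]
def fit(model,w):
    """rigid 2D fit: origin, yaw(deg), residuals mm"""
    m=np.float64(model)/1000;mc=m.mean(0);wc=w.mean(0);A=(m-mc)[:,0]+1j*(m-mc)[:,1];B=(w-wc)[:,0]+1j*(w-wc)[:,1]
    t=np.angle((A.conj()*B).sum());R=np.array([[np.cos(t),-np.sin(t)],[np.sin(t),np.cos(t)]]);o=wc-R@mc
    return o.round(4),np.degrees(t).round(2),((w-(m@R.T+o))*1000).round(1).tolist()
E
python3 - <<'E'
from h import *
a=dict(np.load("w1.npz"))
print("square",fit([[45,12],[45,-12],[-45,12],[-45,-63],[-21,-63],[-21,-12]],opx(a,[[299,33],[363,41],[271,272],[469,296],[476,228],[341,208]],.066)))
print("sq_home outline",fit([[47.5,14.5],[-47.5,14.5],[-47.5,-65.5],[47.5,-14.5]],opx(a,[[65,130],[73,367],[270,359],[137,129]],.042)))
print("sq_home tabs",fit([[31,0],[-31,0],[-33,-48]],opx(a,[[113,165],[119.5,314],[231.5,316.5]],.030)))
print("punch_home tabs",fit([[-48,0],[52,0]],opx(a,[[400.5,345.5],[394,107]],.030)))
print("punch disc floor",fit([[-45,0],[-45.001,0]],opx(a,[[399,335]]*2,.02))[0], opx(a,[[432,46],[434,213]],.042))
print("caliper",fit([[75,11],[75,-11],[-75,11]],opx(a,[[526,46],[581,46],[535,437]],.054)))
E
```

```text
square (array([0.5883, 0.0573]), np.float64(-6.79), [[-0.6, -0.1], [-0.8, -0.2], [-0.7, -0.3], [-0.8, 0.1], [0.8, 0.3], [2.2, 0.2]])
sq_home outline (array([0.5481, 0.1432]), np.float64(1.88), [[-0.1, -0.3], [0.1, -0.4], [0.6, 0.8], [-0.6, -0.1]])
sq_home tabs (array([0.5485, 0.1421]), np.float64(1.56), [[-0.2, 0.1], [0.3, -0.9], [-0.1, 0.9]])
punch_home tabs (array([0.552 , 0.0256]), np.float64(1.56), [[0.7, 0.0], [-0.7, -0.0]])
punch disc floor [0.5509 0.0245] [[0.6286 0.0122]
 [0.5618 0.0114]]
caliper (array([ 0.5534, -0.0359]), np.float64(1.46), [[0.7, -0.3], [0.1, 0.4], [-0.8, -0.0]])
```

```bash
python3 -m pendant '[[[-2.3,4,-1.9,0,0.145,0,6],[-2.3,8,-1.9,0,0.145,0,6],[-2.3,12,-1.9,0,0.145,0,6],[-2.3,15,-1.9,0,0.145,0,6],[-2.3,17.5,-1.9,0,0.145,0,6],[-2.3,19,-1.9,0,0.145,0,6],[-2.3,20.1,-1.9,0,0.145,0,6],[-2.3,20.1,-1.9,0,0.145,0,6],[-2.3,20.1,-1.9,0,0.145,0,6],[-2.3,20.1,-1.9,0,0.145,0,1.5],[-2.3,20.1,-1.9,0,0.145,0,1.5],[-2.3,20.1,-1.9,0,0.145,0,1.5],[-2.3,20.1,-1.9,0,0.145,0,1.5],[-2.3,20.1,-1.9,0,0.145,0,1.5],[-2.3,20.1,-1.9,0,0.145,0,1.5]]]' 40; python3 - <<'E'
from cell import status;s=status.observe();print(s["time"],s["tool_pos"],s["tool_rot"],s["contact_force"],s["opening"])
E
```

```text
time: 3.45
tool_pos: [0.5823, 0.059, 0.0559]
tool_rot: [-1.571, 0.0, 3.024]
contact_force: [0.4, 0.3, 1.7]
opening: 0.0234
3.45 [0.58226288 0.05901631 0.0558759 ] [-1.57054968e+00  1.91945443e-04  3.02444074e+00] [0.4044655  0.30699272 1.66098658] 0.023419382891675423
```

```bash
python3 -m pendant '[[[0,-1.5,0,0,0,0,1.5],[0,-4,0,0,0,0,1.5],[1.2,-5,-2,0,-0.04,0,1.5],[2.5,-5,-4,0,-0.08,0,1.5],[3.7,-5,-6,0,-0.11,0,1.5],[4.9,-5,-7.88,0,-0.145,0,1.5],[4.9,-4.5,-7.88,0,-0.145,0,1.5],[4.9,-4,-7.88,0,-0.145,0,1.5],[4.9,-4,-7.88,0,-0.145,0,1.5],[4.9,-4,-7.88,0,-0.145,0,1.5]]]'
python3 - <<'E'
from cell import status, viewer
import cv2,numpy as np
from h import *
c=viewer.read_camera("wrist"); s=status.observe(); np.savez("w2.npz",**c)
print(s["time"],s["tool_pos"],s["tool_rot"],s["contact_force"],s["opening"])
T=c["camera_from_world"];print("cam",-T[:3,:3].T@T[:3,3])
im=ortho(c,.447,.647,.05,.21,.042,.0003)
im=np.clip(255*(im/255.)**.6,0,255).astype(np.uint8)
cv2.imwrite("pics/w2.png",np.hstack([cv2.resize(im,None,fx=.9,fy=.9),c["image"][60:,170:420][:600]]) [:,:,::-1] if 0 else im[:600,:,::-1])
cv2.imwrite("pics/w2raw.png",c["image"][:,:,::-1])
E
```

```text
time: 4.45
tool_pos: [0.543, 0.1423, 0.0953]
tool_rot: [-1.571, -0.001, -3.115]
contact_force: [0.2, 0.1, -1.0]
opening: 0.0236
4.5 [0.54312845 0.1423303  0.09550602] [-1.57058669e+00 -1.56019914e-04 -3.11512520e+00] [-0.17586017 -1.00187443 -1.29302447] 0.023639090490567966
cam [0.61740296 0.1441364  0.25345188]
```

View pics/w2raw.png

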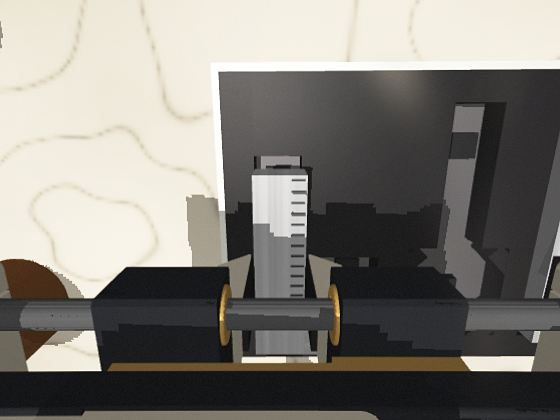

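The held square's end is at rows 166–175, columns 252–308. The recess end shows just beyond it, at about columns 254–310 and row 156. I'll read those edges from pixel profiles.

```bash
python3 - <<'E'
from h import *
a=dict(np.load("w2.npz"));g=a["image"].max(2)
for r in (160,164,172,180,200): print(r,list(map(int,g[r,244:318])))
print("col280",list(map(int,g[146:186,280])), "col256",list(map(int,g[146:186,256])))
E
```

```text
160 [85, 92, 88, 88, 88, 88, 90, 87, 91, 88, 11, 22, 47, 75, 72, 67, 86, 162, 157, 154, 157, 154, 153, 154, 154, 153, 154, 155, 155, 153, 150, 151, 154, 153, 152, 153, 152, 150, 151, 151, 152, 150, 151, 152, 152, 149, 150, 150, 151, 152, 149, 148, 148, 148, 149, 144, 11, 29, 83, 79, 80, 76, 77, 77, 75, 76, 78, 79, 75, 72, 79, 76, 77, 76]
164 [89, 88, 87, 84, 87, 85, 86, 88, 87, 82, 28, 19, 42, 72, 70, 66, 84, 161, 158, 155, 153, 156, 159, 156, 155, 154, 156, 156, 157, 159, 160, 152, 113, 118, 114, 119, 116, 116, 116, 115, 116, 117, 117, 115, 115, 119, 110, 118, 155, 154, 152, 150, 150, 155, 154, 146, 12, 33, 86, 78, 77, 80, 76, 76, 75, 77, 76, 78, 76, 72, 77, 76, 75, 73]
172 [82, 86, 84, 83, 85, 86, 84, 85, 83, 95, 104, 104, 101, 103, 98, 98, 105, 104, 102, 106, 105, 106, 106, 104, 99, 99, 95, 101, 99, 98, 96, 97, 98, 97, 101, 101, 103, 101, 105, 104, 107, 107, 106, 109, 107, 104, 102, 103, 103, 104, 102, 102, 99, 100, 102, 101, 103, 102, 99, 101, 104, 101, 63, 31, 30, 31, 31, 38, 81, 74, 72, 70, 72, 73]
180 [82, 79, 81, 81, 83, 79, 79, 106, 221, 230, 227, 225, 226, 225, 227, 228, 23
[... 295 characters left out ...]
0, 83, 167, 228, 225, 222, 219, 216, 221, 223, 226, 226, 227, 228, 228, 229, 227, 225, 218, 216, 217, 217, 219, 217, 213, 214, 219, 219, 222, 222, 221, 220, 220, 224, 226, 227, 228, 228, 226, 225, 222, 225, 224, 224, 223, 224, 222, 223, 222, 222, 227, 222, 228, 224, 223, 221, 219, 113, 24, 27, 37, 67, 69, 63, 64, 66, 69, 64]
col280 [87, 89, 91, 91, 85, 89, 85, 85, 86, 93, 137, 154, 150, 154, 152, 148, 152, 155, 116, 48, 26, 19, 51, 91, 103, 99, 103, 101, 92, 190, 231, 223, 223, 223, 225, 222, 225, 223, 222, 222] col256 [91, 93, 90, 90, 91, 93, 91, 93, 91, 85, 58, 46, 48, 52, 47, 49, 47, 52, 42, 38, 40, 37, 51, 90, 102, 102, 101, 100, 86, 187, 230, 225, 224, 224, 226, 223, 224, 225, 223, 223]
```

```bash
python3 - <<'E'
from h import *
a=dict(np.load("w2.npz"))
print("open L,R @z.042",px2w(a,[[254,160],[302,160],[254,164],[302,164],[280,156],[256,155.7]],.042))
print("sq top L,R",px2w(a,[[251.4,180],[308,180],[252,200],[307.3,200],[280,174.7],[256,174.7]],.1055))
E
```

```text
open L,R @z.042 [[0.59204981 0.15899099 0.042     ]
 [0.59279844 0.12994729 0.042     ]
 [0.58963778 0.15897868 0.042     ]
 [0.59038906 0.12984107 0.042     ]
 [0.59485165 0.14332109 0.042     ]
 [0.59465666 0.15779809 0.042     ]]
sq top L,R [[0.59108514 0.15560505 0.1055    ]
 [0.59171368 0.13125079 0.1055    ]
 [0.58225736 0.15531532 0.1055    ]
 [0.58288275 0.13112578 0.1055    ]
 [0.59369506 0.14335813 0.1055    ]
 [0.59342916 0.15364116 0.1055    ]]
```

```bash
python3 -m pendant '[[[0.14,1,-0.1,0,0,0,1.5],[0.14,2,-0.1,0,0,0,1.5],[0.14,2.8,-0.1,0,0,0,1.5],[0.14,3.4,-0.1,0,0,0,1.5],[0.14,3.8,-0.1,0,0,0,1.5],[0.14,4.1,-0.1,0,0,0,1.5],[0.14,4.1,-0.1,0,0,0,1.5]]]'
python3 - <<'E'
from cell import status;s=status.observe();print(s["time"],s["tool_pos"],s["tool_rot"],s["contact_force"],s["torque"],s["opening"])
E
```

```text
time: 5.2
tool_pos: [0.5412, 0.1441, 0.0543]
tool_rot: [-1.571, -0.001, -3.114]
contact_force: [-1.1, -0.1, -1.1]
opening: 0.0235
5.2 [0.54119547 0.14406555 0.05432811] [-1.5706342e+00 -5.4171961e-04 -3.1137261e+00] [-1.08177002 -0.0880885  -1.05500911] [ 0.06065592  0.0453159  -0.05130221] 0.023464464749370095
```

```bash
python3 -m pendant '[[[0,0.3,0,0,0,0,1.5],[0,0.6,0,0,0,0,1.5],[0,0.8,0,0,0,0,1.5],[0,0.9,0,0,0,0,1.5],[0,0.9,0,0,0,0,1.5]]]'
python3 - <<'E'
from cell import status;s=status.observe();print(s["time"],s["tool_pos"],s["tool_rot"],s["contact_force"],s["torque"],s["opening"])
E
```

```text
time: 5.7
tool_pos: [0.5413, 0.1441, 0.0456]
tool_rot: [-1.571, -0.0, -3.114]
contact_force: [0.4, -0.0, -1.5]
opening: 0.0235
5.7 [0.54128644 0.14406082 0.04557149] [-1.57067768e+00 -1.65622790e-04 -3.11378654e+00] [ 0.39814383 -0.00827173 -1.51484244] [0.02035432 0.00279495 0.01542096] 0.023538504962845368
```

```bash
python3 -m pendant '[[[0,0.9,0,0,0,0,4],[0,0.9,0,0,0,0,4],[0,0.9,0,0,0,0,4],[0,-0.5,0,0,0,0,4],[0,-4,0,0,0,0,4],[0,-9,0,0,0,0,6],[0,-14,0,0,0,0,6],[10,-15.5,46.7,0,-0.932,0,6],[10,-15.5,46.7,0,-0.932,0,6],[10,-15.5,46.7,0,-0.932,0,6],[10,-15.5,46.7,0,-0.932,0,6],[10,-15.5,46.7,0,-0.932,0,6],[10,-15.5,46.7,0,-0.932,0,6],[10,-15.5,46.7,0,-0.932,0,6],[10,-15.5,46.7,0,-0.932,0,6],[10,-15.5,46.7,0,-0.932,0,6],[10,-15.5,46.7,0,-0.932,0,6],[10,-15.5,46.7,0,-0.932,0,6],[10,-15.5,46.7,0,-0.932,0,6],[10,-15.5,46.7,0,-0.932,0,6]]]'
python3 - <<'E'
from cell import status, viewer
import cv2,numpy as np
from h import *
c=viewer.read_camera("wrist"); s=status.observe(); np.savez("w3.npz",**c)
t=viewer.read_camera("top");np.savez("top1.npz",**t)
print(s["time"],s["tool_pos"],s["tool_rot"],s["contact_force"],s["opening"])
im=ortho(c,.36,.53,-.42,-.24,.024,.0005)
f=t["image"][168:240,215:315]
cv2.imwrite("pics/w3.png",np.hstack([im,cv2.resize(f,(400,im.shape[0]),interpolation=cv2.INTER_CUBIC)])[:,:,::-1]); print(im.shape)
E
```

```text
time: 7.7
tool_pos: [0.4545, -0.3245, 0.2005]
tool_rot: [-1.571, 0.001, -2.182]
contact_force: [-0.6, 0.3, 0.7]
opening: 0.0598
7.75 [ 0.45469746 -0.3240393   0.20066625] [-1.57119683e+00  4.70723547e-04 -2.18055371e+00] [0.23766594 0.96001024 0.33891979] 0.059836072417993665
(341, 360, 3)
```

View pics/w3.png

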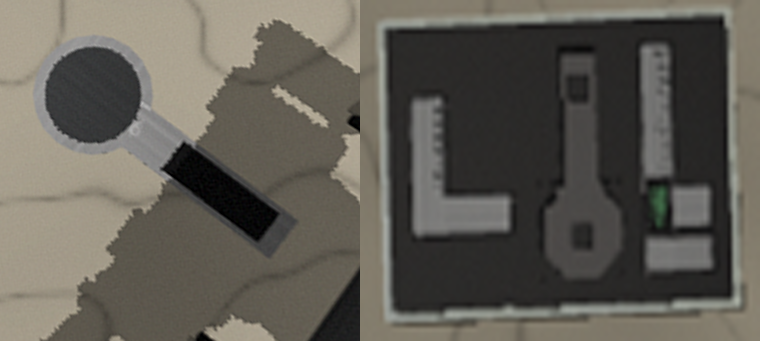

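The left half shows the punch: disc centre (93,94) and handle end (284,239), so yaw is about -127.3°. The right half shows the square seated in its recess mouth. Next I'll descend and grip the punch.

```bash
python3 -m pendant '[[[0.3,4,0,0,0.041,0,6],[0.3,8,0,0,0.041,0,6],[0.3,12,0,0,0.041,0,6],[0.3,15,0,0,0.041,0,6],[0.3,17,0,0,0.041,0,6],[0.3,18,0,0,0.041,0,6],[0.3,18.6,0,0,0.041,0,6],[0.3,18.6,0,0,0.041,0,6],[0.3,18.6,0,0,0.041,0,6],[0.3,18.6,0,0,0.041,0,1.5],[0.3,18.6,0,0,0.041,0,1.5],[0.3,18.6,0,0,0.041,0,1.5],[0.3,18.6,0,0,0.041,0,1.5],[0.3,18.6,0,0,0.041,0,1.5],[0.3,18.6,0,0,0.041,0,1.5]]]' 50; python3 - <<'E'
from cell import status;s=status.observe();print(s["time"],s["tool_pos"],s["tool_rot"],s["contact_force"],s["opening"])
E
```

```text
time: 9.3
tool_pos: [0.4526, -0.3281, 0.0148]
tool_rot: [-1.571, -0.0, -2.223]
contact_force: [-0.0, 0.2, 0.2]
opening: 0.0234
9.3 [ 0.45261783 -0.32808109  0.0148147 ] [-1.57066047e+00 -1.13343733e-04 -2.22283889e+00] [-0.00635756  0.24648645  0.23637785] 0.023435954960423253
```

```bash
python3 -m pendant '[[[0,-2,0,0,0,0,1.5],[0,-6,0,0,0,0,1.5],[0,-11,0,0,0,0,1.5],[-34.6,-12,-13.1,0,-2.25,0,1.5],[-34.6,-12,-13.1,0,-2.25,0,1.5],[-34.6,-12,-13.1,0,-2.25,0,1.5],[-34.6,-12,-13.1,0,-2.25,0,1.5],[-34.6,-12,-13.1,0,-2.25,0,1.5],[-34.6,-12,-13.1,0,-2.25,0,1.5],[-34.6,-12,-13.1,0,-2.25,0,1.5],[-34.6,-12,-13.1,0,-2.25,0,1.5],[-34.6,-12,-13.1,0,-2.25,0,1.5],[-34.6,-12,-13.1,0,-2.25,0,1.5],[-34.6,-12,-13.1,0,-2.25,0,1.5],[-34.6,-12,-13.1,0,-2.25,0,1.5],[-34.6,-12,-13.1,0,-2.25,0,1.5],[-34.6,-12,-13.1,0,-2.25,0,1.5],[-34.6,-12,-13.1,0,-2.25,0,1.5],[-34.6,-12,-13.1,0,-2.25,0,1.5],[-34.6,-12,-13.1,0,-2.25,0,1.5]]]'
python3 - <<'E'
from cell import status, viewer
import cv2,numpy as np
c=viewer.read_camera("wrist"); s=status.observe(); np.savez("w4.npz",**c)
print(s["time"],s["tool_pos"],s["tool_rot"],s["contact_force"],s["opening"],s["qpos"])
T=c["camera_from_world"];print("cam",-T[:3,:3].T@T[:3,3])
im=c["image"][:,100:460];im=np.clip(255*(im/255.)**.6,0,255).astype(np.uint8)
cv2.imwrite("pics/w4.png",cv2.resize(im,None,fx=1.42,fy=1.42)[:,:,::-1])
E
```

```text
time: 11.3
tool_pos: [0.5582, 0.0266, 0.1344]
tool_rot: [-1.571, 0.001, 0.023]
contact_force: [0.1, 0.6, -1.6]
opening: 0.0232
11.35 [0.55827903 0.02653717 0.13446243] [-1.57079324e+00  5.14462988e-04  2.34768671e-02] [-0.23961884  0.95316082 -3.30257635] 0.02344648181098182 [-8.95943922e-02  4.91115286e-01  1.56028673e+00 -6.19869426e-05
  1.09070216e+00 -1.68383894e+00]
cam [0.48205304 0.0246274  0.29265453]
```

View pics/w4.png

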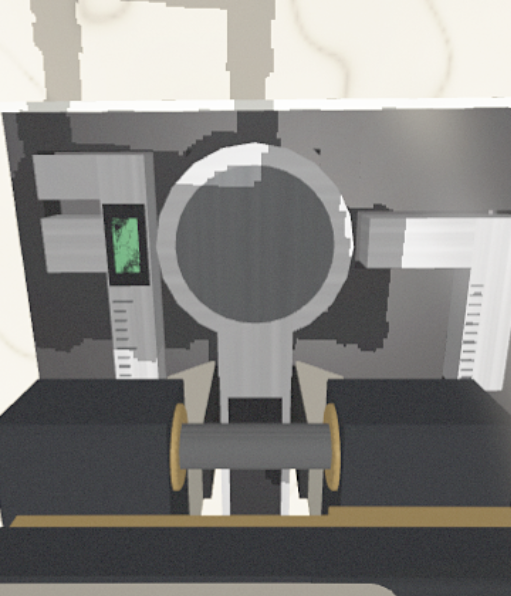

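The punch is held level. In this 1.42x crop its head spans columns 158–353 with its top at row 142, and it hides its own recess. The caliper's jaw end, (33,155) to (145,153), is visible and can tie this view to the first one.

```bash
python3 - <<'E'
from h import *
a=dict(np.load("w4.npz"))
n=lambda p:np.float64(p)/1.42+[100,0]
zt=.1344-.0145+.024
print("head L,R,top",px2w(a,n([[158,245],[353,245],[255,142],[255,348]]),zt))
print("caliper",fit([[-75,-40],[-75,11],[-55,-40],[-46,-40],[-20,-40]],px2w(a,n([[33,155],[145,153],[36,200],[43,218],[47,272]]),.054)[:,:2]))
# head circle by threshold of disc dark + ring: Canny-free contour
g=a["image"].max(2)
for r in (150,172,190): print(r,[int(v) for v in g[r,200:225]],[int(v) for v in g[r,335:360]])
print([int(v) for v in g[90:115,262]],[int(v) for v in g[90:115,290]])
E
```

```text
head L,R,top [[ 0.50553512 -0.00396563  0.1439    ]
 [ 0.50423002  0.05507109  0.1439    ]
 [ 0.47535131  0.02473178  0.1439    ]
 [ 0.53811491  0.02614153  0.1439    ]]
caliper (array([ 0.553 , -0.0353]), np.float64(1.71), [[0.1, 0.1], [-0.5, 0.7], [0.4, -1.3], [-0.2, 0.9], [0.1, -0.4]])
150 [17, 29, 84, 124, 75, 79, 80, 79, 79, 73, 43, 26, 51, 125, 131, 127, 125, 126, 127, 125, 128, 125, 129, 126, 126] [123, 125, 122, 121, 122, 124, 122, 118, 136, 248, 245, 97, 24, 31, 31, 29, 42, 75, 70, 69, 69, 72, 72, 71, 71]
172 [16, 22, 18, 50, 128, 97, 79, 79, 79, 84, 120, 125, 121, 122, 124, 124, 123, 121, 127, 121, 123, 125, 127, 99, 47] [94, 127, 122, 125, 124, 122, 122, 124, 124, 123, 118, 143, 249, 247, 13, 38, 70, 68, 80, 82, 82, 84, 80, 82, 101]
190 [18, 22, 21, 14, 35, 95, 106, 74, 77, 79, 82, 77, 70, 71, 125, 122, 119, 122, 122, 123, 120, 119, 119, 120, 119] [120, 123, 123, 123, 123, 121, 119, 127, 121, 122, 78, 28, 29, 26, 31, 31, 29, 34, 31, 35, 34, 32, 30, 32, 27]
[89, 92, 58, 35, 38, 38, 36, 38, 33, 34, 34, 33, 22, 166, 225, 230, 228, 229, 230, 230, 230, 229, 230, 229, 231] [33, 37, 39, 35, 36, 35, 38, 34, 38, 36, 39, 29, 103, 129, 122, 121, 123, 126, 125, 127, 128, 126, 129, 126, 126]
```

```bash
python3 -m pendant '[[[0.05,3,-0.07,0,-0.005,0,1.5],[0.05,5,-0.07,0,-0.005,0,1.5],[0.05,6.3,-0.07,0,-0.005,0,1.5],[0.05,7,-0.07,0,-0.005,0,1.5],[0.05,7.5,-0.07,0,-0.005,0,1.5],[0.05,7.9,-0.07,0,-0.005,0,1.5],[0.05,8,-0.07,0,-0.005,0,1.5]]]'
python3 - <<'E'
from cell import status;s=status.observe();print(s["time"],s["tool_pos"],s["tool_rot"],s["contact_force"],s["torque"],s["opening"])
E
```

```text
time: 12.05
tool_pos: [0.5592, 0.0258, 0.0549]
tool_rot: [-1.571, -0.001, 0.032]
contact_force: [-1.2, -0.1, -2.3]
opening: 0.0231
12.05 [0.55921437 0.02583367 0.05487104] [-1.57094474e+00 -5.83934639e-04  3.19488375e-02] [-1.1663666  -0.10776409 -2.28985657] [ 0.15812069 -0.235092   -0.02357883] 0.023149118251914444
```

```bash
python3 -m pendant '[[[0,0.3,0,0,0,0,1.5],[0,0.6,0,0,0,0,1.5],[0,0.8,0,0,0,0,1.5],[0,0.95,0,0,0,0,1.5],[0,0.95,0,0,0,0,1.5]]]'
python3 - <<'E'
from cell import status;s=status.observe();print(s["time"],s["tool_pos"],s["tool_rot"],s["contact_force"],s["torque"],s["opening"])
E
```

```text
time: 12.55
tool_pos: [0.5589, 0.0258, 0.0451]
tool_rot: [-1.571, 0.0, 0.032]
contact_force: [0.4, -0.4, -2.2]
opening: 0.0234
12.55 [0.55892514 0.02583793 0.04505728] [-1.57087416e+00  1.78420951e-04  3.22022260e-02] [ 0.37176196 -0.38551143 -2.18191696] [ 0.12480834 -0.10827045 -0.02996617] 0.023428222486474984
```

```bash
python3 -m pendant '[[[0,0,0,0,0,0,3.8],[0,0,0,0,0,0,3.8],[0,0,0,0,0,0,3.8],[0,-1,0,0,0,0,3.8],[0,-4,0,0,0,0,3.8],[0,-9,0,0,0,0,0],[0,-14,0,0,0,0,0],[0,-17,0,0,0,0,0],[0,-17,0,0,0,0,0],[0,-17,0,0,0,0,0]]]'
python3 - <<'E'
from cell import status, viewer
import cv2,numpy as np
from h import *
c=viewer.read_camera("wrist"); s=status.observe(); np.savez("w5.npz",**c)
print(s["time"],s["tool_pos"],s["tool_rot"],s["contact_force"],s["opening"])
im=ortho(c,.447,.647,-.1,.185,.054,.0004)
im=np.clip(255*(im/255.)**.6,0,255).astype(np.uint8)
cv2.imwrite("pics/o5.png",im[:,:,::-1])
E
```

```text
time: 13.55
tool_pos: [0.559, 0.0259, 0.2162]
tool_rot: [-1.571, -0.002, 0.032]
contact_force: [-0.6, -0.5, -0.6]
opening: 0.0032
13.6 [0.55841182 0.02588554 0.21486943] [-1.57079586e+00  8.00978775e-04  3.21740092e-02] [-0.43060587  0.27957152 -0.88812549] 0.0012310353190011988
```

View pics/o5.png

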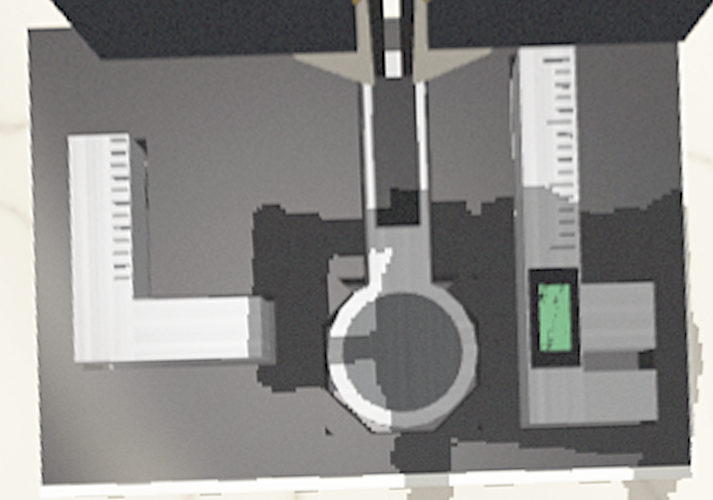

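All three tools sit in their recess mouths. The punch disc is centred at (403,353), the square's corner is at (75,361), and the caliper is on the right. Next I'll press with closed fingers, starting with the punch head.

```bash
python3 -m pendant '[[[-5.6,5,0,0,0,0,0],[-5.6,10,0,0,0,0,0],[-5.6,14,0,0,0,0,0],[-5.6,15.5,0,0,0,0,0],[-5.6,15.9,0,0,0,0,0],[-5.6,16.1,0,0,0,0,0],[-5.6,16.25,0,0,0,0,0],[-5.6,16.4,0,0,0,0,0],[-5.6,16.55,0,0,0,0,0],[-5.6,16.7,0,0,0,0,0],[-5.6,16.85,0,0,0,0,0],[-5.6,17,0,0,0,0,0],[-5.6,17.1,0,0,0,0,0],[-5.6,17.15,0,0,0,0,0],[-5.6,17.15,0,0,0,0,0]]]'
python3 - <<'E'
from cell import status;s=status.observe();print(s["time"],s["tool_pos"],s["tool_rot"],s["contact_force"],s["torque"],s["opening"])
E
```

```text
time: 15.1
tool_pos: [0.5037, 0.024, 0.0454]
tool_rot: [-1.571, -0.002, 0.032]
contact_force: [-4.7, -0.0, 12.8]
opening: 0.0004
15.1 [0.50369349 0.02395325 0.04538592] [-1.57130267 -0.00240992  0.03234627] [-4.7406064  -0.04956312 12.7794957 ] [ 0.07060575  0.36546837 -0.01929676] 0.0004470907268198287
```

```bash
python3 -m pendant '[[[0,0.1,0,0,0,0,0],[0,0.2,0,0,0,0,0],[0,0.25,0,0,0,0,0],[0,0.25,0,0,0,0,0],[0,0.25,0,0,0,0,0]]]'
python3 - <<'E'
from cell import status;s=status.observe();print(s["time"],s["tool_pos"],s["contact_force"])
E
python3 -m pendant '[[[0,-1,0,0,0,0,0],[0,-3,0,0,0,0,0],[5,-3,0,0,0,0,0],[9.95,-3,0,0,0,0,0],[9.95,-2,0,0,0,0,0],[9.95,-1,0,0,0,0,0],[9.95,-0.8,0,0,0,0,0],[9.95,-0.6,0,0,0,0,0],[9.95,-0.45,0,0,0,0,0],[9.95,-0.3,0,0,0,0,0],[9.95,-0.15,0,0,0,0,0],[9.95,0,0,0,0,0,0],[9.95,0,0,0,0,0,0]]]'
python3 - <<'E'
from cell import status;s=status.observe();print(s["time"],s["tool_pos"],s["contact_force"])
E
```

```text
time: 15.6
tool_pos: [0.5049, 0.024, 0.0441]
tool_rot: [-1.571, -0.005, 0.032]
contact_force: [-3.4, 0.9, 22.0]
opening: 0.0007
15.6 [0.50489819 0.02399767 0.04413401] [-3.42915958  0.89476682 22.04129328]
time: 16.9
tool_pos: [0.6024, 0.0272, 0.0442]
tool_rot: [-1.571, -0.001, 0.032]
contact_force: [-8.2, 1.1, 18.7]
opening: 0.0001
16.9 [0.60244063 0.02719445 0.04418547] [-8.17947018  1.05568047 18.69809423]
```

```bash
python3 -m pendant '[[[0,-1.5,0,0,0,0,0],[0,-3.5,0,0,0,0,0],[-1,-3.5,5,0,0,0,0],[-2,-3.5,9.5,0,0,0,0],[-2,-3.5,11.74,0,0,0,0],[-2,-2.2,11.74,0,0,0,0],[-2,-1.2,11.74,0,0,0,0],[-2,-1,11.74,0,0,0,0],[-2,-0.8,11.74,0,0,0,0],[-2,-0.6,11.74,0,0,0,0],[-2,-0.45,11.74,0,0,0,0],[-2,-0.3,11.74,0,0,0,0],[-2,-0.15,11.74,0,0,0,0],[-2,0,11.74,0,0,0,0],[-2,0,11.74,0,0,0,0]]]'
python3 -m pendant '[[[0,-1,0,0,0,0,0],[0,-3,0,0,0,0,0],[-3,-3.5,0,0,0,0,0],[-6.2,-3,0,0,0,0,0],[-6.2,-2.2,0,0,0,0,0],[-6.2,-1.2,0,0,0,0,0],[-6.2,-1,0,0,0,0,0],[-6.2,-0.8,0,0,0,0,0],[-6.2,-0.6,0,0,0,0,0],[-6.2,-0.45,0,0,0,0,0],[-6.2,-0.3,0,0,0,0,0],[-6.2,-0.15,0,0,0,0,0],[-6.2,0,0,0,0,0,0],[-6.2,0,0,0,0,0,0]]]'
python3 -m pendant '[[[0,-1,0,0,0,0,0],[0,-3,0,0,0,0,0],[0,-3.5,-2.5,0,0,0,0],[-0.2,-3,-4.8,0,0,0,0],[-0.2,-2.2,-4.8,0,0,0,0],[-0.2,-1.2,-4.8,0,0,0,0],[-0.2,-1,-4.8,0,0,0,0],[-0.2,-0.8,-4.8,0,0,0,0],[-0.2,-0.6,-4.8,0,0,0,0],[-0.2,-0.45,-4.8,0,0,0,0],[-0.2,-0.3,-4.8,0,0,0,0],[-0.2,-0.15,-4.8,0,0,0,0],[-0.2,0,-4.8,0,0,0,0],[-0.2,0,-4.8,0,0,0,0]]]'
```

```text
time: 18.4
tool_pos: [0.5816, 0.1435, 0.0457]
tool_rot: [-1.569, -0.008, 0.03]
contact_force: [-5.7, 3.9, 30.9]
opening: 0.0
time: 19.8
tool_pos: [0.5161, 0.1394, 0.0441]
tool_rot: [-1.574, 0.003, 0.032]
contact_force: [-18.3, -11.8, 42.6]
opening: 0.0
time: 21.2
tool_pos: [0.5166, 0.0938, 0.0441]
tool_rot: [-1.571, -0.002, 0.033]
contact_force: [-8.6, -1.7, 25.6]
opening: 0.0004
```

```bash
python3 -m pendant '[[[0,-1,0,0,0,0,0],[0,-3.5,0,0,0,0,0],[-0.2,-3.5,-5,0,0,0,0],[-0.35,-3.5,-10,0,0,0,0],[-0.35,-3.5,-14.35,0,0,0,0],[-0.35,-2.2,-14.35,0,0,0,0],[-0.35,-1.2,-14.35,0,0,0,0],[-0.35,-1,-14.35,0,0,0,0],[-0.35,-0.85,-14.35,0,0,0,0],[-0.35,-0.7,-14.35,0,0,0,0],[-0.35,-0.55,-14.35,0,0,0,0],[-0.35,-0.4,-14.35,0,0,0,0],[-0.35,-0.3,-14.35,0,0,0,0],[-0.35,-0.2,-14.35,0,0,0,0],[-0.35,-0.1,-14.35,0,0,0,0],[-0.35,-0.05,-14.35,0,0,0,0],[-0.35,-0.05,-14.35,0,0,0,0]]]'
python3 -m pendant '[[[0,-1,0,0,0,0,0],[0,-3.5,0,0,0,0,0],[5,-3.5,0.5,0,0,0,0],[8.6,-3.2,1.26,0,0,0,0],[8.6,-2.2,1.26,0,0,0,0],[8.6,-1.2,1.26,0,0,0,0],[8.6,-1,1.26,0,0,0,0],[8.6,-0.85,1.26,0,0,0,0],[8.6,-0.7,1.26,0,0,0,0],[8.6,-0.55,1.26,0,0,0,0],[8.6,-0.4,1.26,0,0,0,0],[8.6,-0.3,1.26,0,0,0,0],[8.6,-0.2,1.26,0,0,0,0],[8.6,-0.1,1.26,0,0,0,0],[8.6,0,1.26,0,0,0,0],[8.6,0,1.26,0,0,0,0]]]'
```

```text
time: 22.9
tool_pos: [0.5191, -0.0493, 0.0442]
tool_rot: [-1.573, -0.005, 0.034]
contact_force: [-3.2, -3.4, 17.5]
opening: 0.0002
time: 24.5
tool_pos: [0.603, -0.0344, 0.0442]
tool_rot: [-1.571, -0.001, 0.032]
contact_force: [-7.2, 0.8, 17.5]
opening: 0.0007
```

```bash
python3 -m pendant '[[[0,-1,0,0,0,0,0],[0,-4,0,0,0,0,0],[1,-9,2,0,0,0,0],[2,-14,4,0,0,0,0],[4,-18,6,0,0,0,0],[4,-20,6.5,0,0,0,0],[4,-20,6.5,0,0,0,0],[4,-20,6.5,0,0,0,0],[4,-20,6.5,0,0,0,0]]]'
cat > look.py <<'E'
import sys,cv2,numpy as np
from cell import status, viewer
from h import *
n=sys.argv[1]
c=viewer.read_camera("wrist"); s=status.observe(); np.savez(n+".npz",**c)
print(s["time"],s["tool_pos"],s["tool_rot"])
im=ortho(c,.447,.647,-.1,.185,.044,.0004)
im=np.clip(255*(im/255.)**.6,0,255).astype(np.uint8)
cv2.imwrite(f"pics/{n}.png",im[:,:,::-1])
# height map from depth (world z per pixel)
K=np.array([[c["fx"],0,c["cx"]],[0,c["fy"],c["cy"]],[0,0,1]],float)
v,u=np.mgrid[:420,:560];p=cv2.undistortPoints(np.float64(np.c_[u.ravel(),v.ravel()]).reshape(-1,1,2),K,c["distortion"].astype(float)).reshape(-1,2)
d=c["range_z"].ravel();P=np.c_[p[:,0]*d,-p[:,1]*d,-d];T=c["camera_from_world"];W=(P-T[:3,3])@T[:3,:3]
def zat(x,y,r=.004):
    m=(abs(W[:,0]-x)<r)&(abs(W[:,1]-y)<r)&(d>0);return (round(float(np.median(W[m,2]))*1000,1) if m.sum()>3 else None, int(m.sum()))
homes={"punch":((.551,.0255),[(-65,0),(-48,0),(-25,0),(0,0),(30,0),(52,0),(70,0)]),"square":((.548,.143),[(40,0),(31,0),(0,0),(-31,0),(-33,-30),(-33,-48),(-33,-58)]),"caliper":((.5532,-.0356),[(70,0),(50,0),(20,0),(-65,0),(-33,-13),(-33,-32),(-65,-32)])}
t=np.radians(1.6);R=np.array([[np.cos(t),-np.sin(t)],[np.sin(t),np.cos(t)]])
for k,(o,pts) in homes.items(): print(k,[(q,zat(*(np.array(o)+R@np.array(q)/1000))) for q in pts])
print("foam",[zat(*(np.array([.547,.042])+R@np.array(q)/1000)) for q in ((-30,60),(30,55),(75,40),(75,-35),(-75,60),(0,-45),(-80,-40))])
E
python3 look.py w6
```

```text
time: 25.4
tool_pos: [0.6399, 0.0316, 0.24]
tool_rot: [-1.571, 0.003, 0.032]
contact_force: [0.3, -0.1, -0.1]
opening: 0.0004
25.45 [0.63991349 0.03149495 0.23982919] [-1.5706497  0.0034787  0.0315451]
punch [((-65, 0), (45.1, 81)), ((-48, 0), (45.1, 81)), ((-25, 0), (45.2, 75)), ((0, 0), (44.2, 72)), ((30, 0), (45.0, 64)), ((52, 0), (324.3, 1222)), ((70, 0), (330.5, 516))]
square [((40, 0), (44.1, 64)), ((31, 0), (44.3, 65)), ((0, 0), (44.3, 64)), ((-31, 0), (44.1, 77)), ((-33, -30), (44.3, 80)), ((-33, -48), (44.3, 78)), ((-33, -58), (44.4, 84))]
caliper [((70, 0), (44.1, 57)), ((50, 0), (43.9, 65)), ((20, 0), (44.1, 64)), ((-65, 0), (44.2, 86)), ((-33, -13), (44.0, 81)), ((-33, -32), (44.3, 81)), ((-65, -32), (44.1, 89))]
foam [(44.3, 81), (42.3, 68), (42.3, 58), (329.1, 145), (42.4, 88), (42.1, 71), (42.0, 90)]
```

View pics/w6.png

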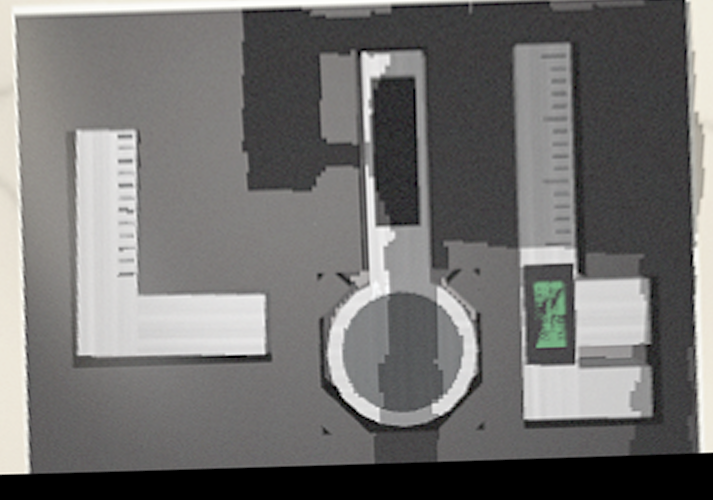

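All three tools look seated and level in this view. The depth reads 44 mm on the bare metal against a 42 mm foam top. I'll check the punch's bare metal at its ring and handle end, since the dark inlays read 1 mm higher, and check that the bystanders haven't moved.

```bash
sed -i 's/\&(d>0)/\&(d>0)\&(W[:,2]<.1)/; s/(70,0)\],"square"/(70,0),(73,0),(-73,0),(-45,27.5),(-45,-27.5),(25,10.5),(-5,0)],"square"/; s/r=.004/r=.0025/' look.py
python3 look.py w7; python3 - <<'E'
from cell import viewer
import numpy as np,cv2
a=np.load("top0.npz")["image"];b=viewer.read_camera("top")["image"]
d=cv2.absdiff(a,b).max(2)
for n,(u,v) in dict(jar=(167,228),beaker=(160,162),dishes=(389,172),flask=(166,296),purple=(245,270),pink1=(290,140),pink2=(324,263)).items(): print(n,(d[v-14:v+14,u-14:u+14]>50).mean().round(3))
E
```

```text
25.5 [0.64003382 0.03145938 0.23995743] [-1.57063481  0.00322972  0.03143899]
punch [((-65, 0), (45.1, 32)), ((-48, 0), (45.4, 30)), ((-25, 0), (45.1, 26)), ((0, 0), (43.9, 24)), ((30, 0), (45.2, 25)), ((52, 0), (44.6, 25)), ((70, 0), (44.0, 25))]
square [((40, 0), (44.3, 25)), ((31, 0), (44.4, 25)), ((0, 0), (44.3, 30)), ((-31, 0), (44.2, 26)), ((-33, -30), (44.3, 32)), ((-33, -48), (44.2, 33)), ((-33, -58), (44.2, 30))]
caliper [((70, 0), (44.3, 24)), ((50, 0), (43.9, 25)), ((20, 0), (44.2, 27)), ((-65, 0), (43.8, 32)), ((-33, -13), (43.9, 30)), ((-33, -32), (44.2, 30)), ((-65, -32), (44.4, 37))]
foam [(44.2, 30), (41.9, 25), (42.3, 22), (42.1, 25), (42.2, 33), (42.0, 26), (42.1, 32)]
jar 0.0
beaker 0.0
dishes 0.0
flask 0.074
purple 0.198
pink1 0.509
pink2 0.0
```

```bash
sed -i 's/"punch":((.551,.0255),\[/"punch":((.551,.0255),[(-72.5,0),(-45,27),(-45,-27),(-19,0),(-8,0),(73,0),/; s/r=.0025/r=.0015/' look.py; python3 look.py w8 | grep punch
python3 - <<'E'
from cell import viewer
import numpy as np,cv2
from h import *
a=np.load("top0.npz")["range_z"];b=viewer.read_camera("top")["range_z"]
for n,(u,v) in dict(flask=(164,296),pink1=(288,135),purple=(243,270)).items(): print(n,[np.median(abs(a-b)[v-10:v+10,u-12:u+12]).round(4), (abs(a-b)[v-10:v+10,u-12:u+12]>.01).mean().round(3)])
E
```

```text
punch [((-72.5, 0), (44.0, 12)), ((-45, 27), (44.5, 10)), ((-45, -27), (44.3, 11)), ((-19, 0), (44.0, 12)), ((-8, 0), (44.0, 9)), ((73, 0), (43.9, 9)), ((-65, 0), (45.5, 11)), ((-48, 0), (45.3, 9)), ((-25, 0), (45.0, 11)), ((0, 0), (44.1, 12)), ((30, 0), (45.3, 9)), ((52, 0), (44.8, 9)), ((70, 0), (44.5, 8))]
flask [np.float32(0.0106), np.float64(0.512)]
pink1 [np.float32(0.5906), np.float64(0.873)]
purple [np.float32(0.6476), np.float64(0.994)]
```

```bash
python3 - <<'E'
from cell import viewer
import numpy as np,cv2
a=np.load("top0.npz")["image"];b=viewer.read_camera("top")["image"]
c=np.load("side0.npz")["image"];d=viewer.read_camera("side")["image"]
f=lambda i:cv2.resize(i[265:325,130:205],(300,240))
top=np.hstack([f(a),f(b)])
g=lambda i:cv2.resize(i[150:400,90:400],(300,242))
cv2.imwrite("pics/fin.png",np.vstack([top,np.hstack([g(c),g(d)])])[:,:,::-1])
E
```

```text
(no output)
```

View pics/fin.png

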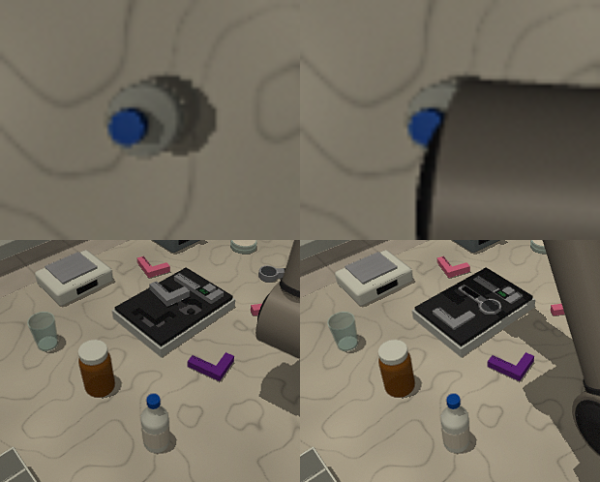

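The before and after crops match. The bottle's blue cap (128,128) hasn't moved and is only partly hidden by the arm in the top view. The jar, beaker and look-alikes stand where they were in the side view. The gripper is clear of everything, so I'm handing in.

```bash
python3 -c "
from cell import robot,status
print(status.observe()['time'],robot.hand_in())"
```

```text
the job is handed in; nothing more can be done
25.75 None
```

The square and the punch are in their matching recesses. All three tools, including the caliper, are pressed home and level. I handed the job in at 25.75 s with the gripper clear.

**Last checks**
- **Seating:** the wrist depth image read the bare metal of all three tools at 43.8–44.5 mm all over, against the 44 mm target, with the foam top at about 42 mm.
- **Bystanders:** the jar, beaker and bottle look unmoved in the before and after side views. The dishes showed no change in the top view.
- **Look-alikes:** the purple one and the upper pink one look unmoved in the side view, and the other pink one showed no change from above.

**What disagreed**
- **Punch inlays:** the dark inlays on the punch read about 1 mm higher (45.0–45.5 mm). The metal around them is level, so I took them to be raised inlays.
- **Uneven presses:** the first press on the square stopped at 45.7 mm, but the square was level after the other two presses.
- **Press force:** one press on the square read 42.6 N vertically at the wrist through the fingertips, above the 20 N I was aiming for.
- **Covered in the top view:** the automatic before/after comparison flagged the bottle, the purple look-alike and one pink look-alike. The arm partly covers the bottle there, and the depth change over the other two also points to the arm, so I relied on the side view for all three.

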